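# Reverse the row of pottery stamps from one rack to the other

### The arm

A 6-joint arm with a two-finger parallel gripper is mounted at the origin on a cart in front of the work surface, level with it; the furniture and walls round the work are solid. World frame = base frame: x ahead of the robot, y to its left, z up, the work surface at z = 0. Lengths are in m, angles in rad, forces in N, time in s.
With the tool pointing down it reaches from about 0.35 to 0.975 m from the base axis. Payload 4.9 kg.
Tool frame: the origin (TCP) lies at the very end of the fingers, on their centre line; the grasp point (between the pads) lies 19 mm behind it (ctrl.grasp_offset is the distance from the TCP to the grasp point, in m); z points along the fingers, y is the line along which they close (so a half turn about z gives the same grasp; the last joint's range is limited). The gripper opens to 85 mm and grips with 20 to 120 N. Pads are 22 mm wide; open, the fingers measure 114 mm over their backs; the gripper's body (76 mm by 85 mm) begins 54 mm behind the grasp point. The pads swing forward as they close: fully open they stand 13 mm farther back than shut.
Start: joints at [1.09, 0.053, 1.613, -0, 1.476, -0.119], TCP at [0.221, 0.585, 0.231] pointing down, gripper open.
Joint ranges: [-3.01, 3.01], [-1.01, 2.22], [0.06, 2.58], [-1.02, 4.17], [0.09, 2.62], [-3.14, 3.14]. Speed limits (rad/s): [2.57, 2.57, 3.14, 3.14, 3.14, 3.14].

### API

Orientations are given as a rotation vector (axis times angle).
In Python, from station import ctrl, optics gives the robot as it stands.
- The arm moves only by the shell command python3 -m handwheel 'ROWS' [OPENING] [FORCE]. ROWS is JSON, a list of rows, each an object of numbers: "tx", "ty", "tz": the shift along the tool's x, y, z in mm; "roll": the turn about the tool's z in rad. A call has 1 to 12 rows; each row shifts and turns the commanded pose from where the row before left it, along the tool's axes as they then stand; what a row does not reach is not made up. A row lasts 1/12 s, in which the tool goes at most 41.7 mm and 7.16 degrees, less where a joint would pass 70% of its speed; a pose out of reach is approached as far as the arm can. A call with a gripper value outside its range is refused whole. OPENING is the finger opening in mm, from 0 to 85.4, set as the call begins (- or left out, the last holds). The fingers move at their own pace and stop on an object; FORCE is the grip in N (left out, the last holds). Time passes only in rows, so rows that do not move let the fingers close. It gives the time, the measured TCP pose, the force, the opening and the grip force at its end, in the units of the state.
- ctrl.get_obs(): the state, without advancing time (a new reading comes with each control period).
- optics.get_image(name): name is "scene" or "side" or "wrist"; returns (picture, depth): 400x640x3 uint8, red, green, blue; 400x640 float32, m along the optical axis (not along the pixel's ray), 0 where there is no reading.
- optics.camera_params(name): a dict with "mtx" (3x3 intrinsics, pixels), "extrinsics" (4x4, takes a point from camera to world coordinates); the wrist camera has in their place "tool_from_camera" (4x4, takes a point from camera to tool coordinates, whose origin is the TCP and whose axes are the flange's). Camera axes: x right, y down, z forward; pixel columns grow to the right and rows downward; lengths in m; the calibration is good to about 2 mm. A picture is of the moment at which its call begins: read the wrist's pose just before it. camera_params takes no time and is no camera call.
- ctrl.finish_job(): hands the job in; it is judged then, once.
The state is a dict: "t": time; "q": joint angles; "dq": joint speeds; "effort": joint torques, N m; "tool_pos": TCP position; "tool_rot": TCP orientation; "contact_force": force on the tool from outside, world axes, zero at the start; "wrist_torque": the same for the moment, N m; "opening": finger opening in m; "grip_force": force on a finger pad.
Only numpy, scipy, OpenCV 4.12 (cv2) and the standard library are available. Lean on these libraries where they do the work, as an engineer would, in place of code of your own. Each camera call takes 0.05 s, during which the arm holds its last target. There are 200 camera calls.

### The job

The four hand stamps stand in one rack in the order of a border pattern, and the mirrored border is next. Move all four into the empty rack in reverse order, as you see the two racks from the robot: the leftmost stamp goes to the rightmost compartment, and so on, one stamp to a compartment, each standing upright on the compartment's floor, let go and at rest.

Things in the scene. Friction and masses are not known exactly. Their poses are not given: they have to be found in the camera images.
- stamp_waisted: turned wooden stamp, round with a narrow waist, 21 mm diameter at the foot and at the head, 56 mm tall (the only one whose head is as wide as its foot and round). Origin at the centre of its underside, z up. It starts upright in one of the pockets of rack A; its y axis starts within 0.2 rad of the row.
- stamp_square: wooden stamp of square section: foot 28 x 28 mm and 14 mm high, above it a square grip 22 x 22 mm up to 53 mm; the sides lie along its x and y axes. Origin at the centre of its underside, z up. It starts upright in one of the pockets of rack A; its y axis starts within 0.2 rad of the row.
- stamp_knob: wooden stamp with a round foot of 30 mm diameter, 10 mm high, a 15 mm stem and a ball-like knob of 28 mm diameter whose middle is 42 mm above the underside; 56 mm tall. Origin at the centre of its underside, z up. It starts upright in one of the pockets of rack A; its y axis starts within 0.2 rad of the row.
- stamp_bar: wooden stamp with a T handle: round foot 30 mm diameter, 12 mm high, 13 mm stem, and a level round bar 16 mm thick and 42 mm long along its y axis, its middle 46 mm above the underside (54 mm tall). Pinch the bar across, along the stamp's x axis. Origin at the centre of its underside, z up. It starts upright in one of the pockets of rack A; its y axis starts within 0.2 rad of the row.
- rack_a: Rack A, the full one, left or right of rack B: fixed dark wooden board 64 x 222 x 8 mm with 18 mm high end cheeks, carrying a row of four pocket blocks. Origin at the centre of its underside, on the table. y runs along the row to the robot's left (within 0.3 rad of world y), x across it. Pocket centres at x = 0, y = -78, -26, +26, +78 mm.
- rack_b: Rack B, the empty one: fixed, same size and look, one piece. Four open compartments, each 52 mm across the row (x) by 47 mm along it (y) inside. Origin and axes as for rack A: y to the robot's left (within 0.3 rad of world y). Compartment centres at x = 0, y = -78, -26, +26, +78 mm; floor 12 mm, wall tops 22 mm above the origin.
- pocket_1: open wooden pocket block, fixed on rack A, 60 x 51 x 14 mm, the one in which the stamp 'stamp_waisted' stands at the start; it stays there and so marks that stamp's old place. The four blocks look alike. Origin at the centre of its underside, 8 mm above the table; its floor is 4 mm above the origin, its rim 14 mm.
- pocket_2: open wooden pocket block, fixed on rack A, 60 x 51 x 14 mm, the one in which the stamp 'stamp_square' stands at the start; it stays there and so marks that stamp's old place. The four blocks look alike. Origin at the centre of its underside, 8 mm above the table; its floor is 4 mm above the origin, its rim 14 mm.
- pocket_3: open wooden pocket block, fixed on rack A, 60 x 51 x 14 mm, the one in which the stamp 'stamp_knob' stands at the start; it stays there and so marks that stamp's old place. The four blocks look alike. Origin at the centre of its underside, 8 mm above the table; its floor is 4 mm above the origin, its rim 14 mm.
- pocket_4: open wooden pocket block, fixed on rack A, 60 x 51 x 14 mm, the one in which the stamp 'stamp_bar' stands at the start; it stays there and so marks that stamp's old place. The four blocks look alike. Origin at the centre of its underside, 8 mm above the table; its floor is 4 mm above the origin, its rim 14 mm.

How it is judged:
At the end, for the whole second after the job is handed in: Each stamp stands in the compartment of rack B that mirrors its starting place in rack A (leftmost now rightmost etc.): within 18 mm across and 20 mm along the row of its centre, underside within 4 mm of the floor, upright within 0.12 rad, at rest and released (((y of pocket_1 in the frame of rack_a between -0.098 and -0.058 m and y of stamp_waisted in the frame of rack_b between 0.058 and 0.098 m) or (y of pocket_1 in the frame of rack_a between -0.046 and -0.006 m and y of stamp_waisted in the frame of rack_b between 0.006 and 0.046 m) or (y of pocket_1 in the frame of rack_a between 0.006 and 0.046 m and y of stamp_waisted in the frame of rack_b between -0.046 and -0.006 m) or (y of pocket_1 in the frame of rack_a between 0.058 and 0.098 m and y of stamp_waisted in the frame of rack_b between -0.098 and -0.058 m)) and x of stamp_waisted in the frame of rack_b between -0.018 and 0.018 m and z of stamp_waisted in the frame of rack_b between 0.008 and 0.016 m and angle between each of stamp_waisted, stamp_square, stamp_knob, stamp_bar's own z axis and vertical below 0.12 rad and linear speed of each of stamp_waisted, stamp_square, stamp_knob, stamp_bar below 0.02 m/s and ((y of pocket_2 in the frame of rack_a between -0.098 and -0.058 m and y of stamp_square in the frame of rack_b between 0.058 and 0.098 m) or (y of pocket_2 in the frame of rack_a between -0.046 and -0.006 m and y of stamp_square in the frame of rack_b between 0.006 and 0.046 m) or (y of pocket_2 in the frame of rack_a between 0.006 and 0.046 m and y of stamp_square in the frame of rack_b between -0.046 and -0.006 m) or (y of pocket_2 in the frame of rack_a between 0.058 and 0.098 m and y of stamp_square in the frame of rack_b between -0.098 and -0.058 m)) and x of stamp_square in the frame of rack_b between -0.018 and 0.018 m and z of stamp_square in the frame of rack_b between 0.008 and 0.016 m and ((y of pocket_3 in the frame of rack_a between -0.098 and -0.058 m and y of stamp_knob in the frame of rack_b between 0.058 and 0.098 m) or (y of pocket_3 in the frame of rack_a between -0.046 and -0.006 m and y of stamp_knob in the frame of rack_b between 0.006 and 0.046 m) or (y of pocket_3 in the frame of rack_a between 0.006 and 0.046 m and y of stamp_knob in the frame of rack_b between -0.046 and -0.006 m) or (y of pocket_3 in the frame of rack_a between 0.058 and 0.098 m and y of stamp_knob in the frame of rack_b between -0.098 and -0.058 m)) and x of stamp_knob in the frame of rack_b between -0.018 and 0.018 m and z of stamp_knob in the frame of rack_b between 0.008 and 0.016 m and ((y of pocket_4 in the frame of rack_a between -0.098 and -0.058 m and y of stamp_bar in the frame of rack_b between 0.058 and 0.098 m) or (y of pocket_4 in the frame of rack_a between -0.046 and -0.006 m and y of stamp_bar in the frame of rack_b between 0.006 and 0.046 m) or (y of pocket_4 in the frame of rack_a between 0.006 and 0.046 m and y of stamp_bar in the frame of rack_b between -0.046 and -0.006 m) or (y of pocket_4 in the frame of rack_a between 0.058 and 0.098 m and y of stamp_bar in the frame of rack_b between -0.098 and -0.058 m)) and x of stamp_bar in the frame of rack_b between -0.018 and 0.018 m and z of stamp_bar in the frame of rack_b between 0.008 and 0.016 m); the robot touches nothing.
It also fails if it takes over 109 s, if anything falls off the work surface, if the arm or the gripper's body presses on something with over 40 N, if the wrist force passes 120 N, or if a joint passes its speed limit or range.

## Working session

There is one attempt and no reset: what is moved stays moved. The work goes in short steps, Python scripts to look and compute and a shell command to move; the robot and the scene stay as the last step left them, time stands still between calls to the robot, and variables do not carry over. Pictures are saved under pics/ and viewed, at most 14 in all, crops included, and the job is handed in when it is done.

```bash
mkdir -p pics; python3 - <<'E'
from station import ctrl, optics
import cv2, numpy as np
for n in ["scene","side"]:
    im,d=optics.get_image(n); cv2.imwrite(f"pics/{n}0.png",im[:,:,::-1]); np.savez(f"{n}0.npz",im=im,d=d)
    p=optics.camera_params(n); print(n,p["mtx"].round(1).tolist(),p["extrinsics"].round(3).tolist())
print(optics.camera_params("wrist"))
print(ctrl.get_obs())
E
```

```text
scene [[467.7, 0.0, 317.9], [0.0, 467.7, 196.1], [0.0, 0.0, 1.0]] [[0.449, -0.68, 0.579, -0.083], [-0.893, -0.347, 0.286, -0.309], [0.006, -0.646, -0.764, 0.782], [0.0, 0.0, 0.0, 1.0]]
side [[368.5, 0.0, 319.4], [0.0, 368.5, 192.1], [0.0, 0.0, 1.0]] [[1.0, 0.007, 0.019, 0.494], [-0.012, -0.594, 0.805, -0.72], [0.017, -0.805, -0.594, 0.574], [0.0, 0.0, 0.0, 1.0]]
{'mtx': array([[359.10978266,   0.        , 322.98346866],
       [  0.        , 359.10978266, 204.53207054],
       [  0.        ,   0.        ,   1.        ]]), 'tool_from_camera': array([[ 4.00558945e-04, -9.54513926e-01, -2.98166069e-01,
         7.63235854e-02],
       [ 9.99999861e-01,  4.84858800e-04, -2.08761472e-04,
        -1.02068607e-03],
       [ 3.43834175e-04, -2.98165944e-01,  9.54513987e-01,
        -1.43242528e-01],
       [ 0.00000000e+00,  0.00000000e+00,  0.00000000e+00,
         1.00000000e+00]])}
{'t': 0.1, 'q': array([ 1.09000343e+00,  5.33097775e-02,  1.61418313e+00, -4.25364670e-05,
        1.47600038e+00, -1.18986610e-01]), 'dq': array([ 0.00053893, -0.00128108, -0.00052794, -0.00081158, -0.00141123,
       -0.00029753]), 'effort': array([-1.31582756e-04, -3.94900453e+01, -3.71365678e+01, -1.08569589e-04,
        3.92136208e-03, -1.28294491e-05]), 'tool_pos': array([0.22096203, 0.58402102, 0.23015843]), 'tool_rot': array([-5.65128976e-01, -3.08981423e+00,  2.87142977e-03]), 'contact_force': array([ 0.16921409,  0.35753606, -0.8066516 ]), 'wrist_torque': array([-0.01317399,  0.00363281,  0.00533371]), 'grip_force': 0.0, 'opening': 0.0854277870862964}
```

View pics/scene0.png

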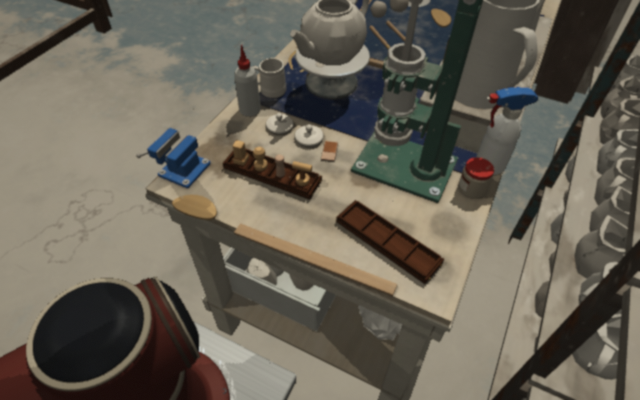

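View pics/side0.png

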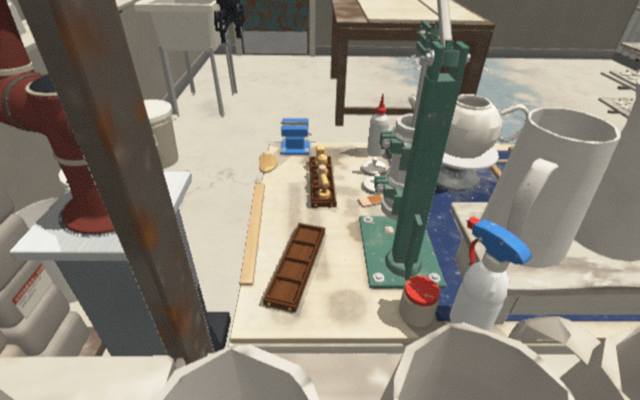

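The scene view shows full rack A on the left (cols 222–320, rows 147–196) and empty rack B (cols 337–442, rows 202–280). The green press stands behind rack B, and the blue vise is left of rack A. In the side view, rack A spans cols 308–335, rows 152–206, and rack B spans cols 265–325, rows 224–308.

```bash
cat > h.py <<'E'
import numpy as np, cv2
from station import ctrl, optics
from scipy.spatial.transform import Rotation as R
def cloud(n,im=None,d=None,T=None):
    p=optics.camera_params(n)
    if n=="wrist":
        o=ctrl.get_obs(); W=np.eye(4); W[:3,:3]=R.from_rotvec(o["tool_rot"]).as_matrix(); W[:3,3]=o["tool_pos"]
        T=W@p["tool_from_camera"]
    elif T is None: T=p["extrinsics"]
    if im is None: im,d=optics.get_image(n)
    v,u=np.mgrid[0:400,0:640]; K=p["mtx"]
    P=np.stack([(u-K[0,2])/K[0,0]*d,(v-K[1,2])/K[1,1]*d,d],-1)@T[:3,:3].T+T[:3,3]
    P[d<=0]=np.nan
    return im,P,T
def ray(n,T,u,v,z):
    K=optics.camera_params(n)["mtx"]; r=T[:3,:3]@np.array([(u-K[0,2])/K[0,0],(v-K[1,2])/K[1,1],1])
    return T[:3,3]+r*(z-T[2,3])/r[2]
E
python3 - <<'E'
from h import *
for n in ["scene","side"]:
    f=np.load(n+"0.npz"); im,P,T=cloud(n,f["im"],f["d"])
    i=im.astype(int); dark=(i.max(2)<95)&(i[:,:,0]>i[:,:,2]+8)
    m=dark&(P[:,:,2]>-.01)&(P[:,:,2]<.04)&(P[:,:,0]>.3)&(P[:,:,0]<.8)&(abs(P[:,:,1])<.6)
    m8=cv2.morphologyEx(m.astype(np.uint8),cv2.MORPH_CLOSE,np.ones((5,5)))
    c,l,s,ce=cv2.connectedComponentsWithStats(m8)
    for k in range(1,c):
        if s[k,4]>200:
            q=P[(l==k)&m]; r=cv2.minAreaRect((q[:,:2]*1000).astype(np.float32)); print(n,s[k],np.round(r[0]),np.round(r[1]),round(r[2],1),np.nanpercentile(q[:,2],[5,50,95]).round(3))
    # obstacle: tops over 60 mm high within work area
    tm=(P[:,:,2]>.03)&(P[:,:,2]<.4)&(P[:,:,0]>.3)&(P[:,:,0]<.75)&(abs(P[:,:,1])<.5)
    g=np.zeros((20,18))
    for x,y,z in P[tm]: 
        a=int((x-.3)/.025);b=int((y+.5)/.05)
        if a<18 and b<20: g[b,a]=max(g[b,a],z)
    print((g[::-1]*100).astype(int))
E
```

```text
scene [258  83  27  14 237] [764. 250.] [34. 69.] 24.6 [0.012 0.026 0.039]
scene [226 103  46  35 459] [654. 268.] [ 58. 147.] 76.0 [-0.001  0.001  0.011]
scene [266 114  59  29 363] [691. 146.] [ 80. 142.] 51.2 [-0.002  0.001  0.02 ]
scene [456 135  26  23 271] [ 787. -281.] [79. 33.] 57.5 [0.011 0.025 0.038]
scene [ 222  148  100   54 2552] [521. 106.] [ 94. 224.] 1.9 [0.    0.015 0.029]
scene [ 452  163   51   47 1003] [ 687. -333.] [ 73. 150.] 49.8 [-0.002  0.001  0.036]
scene [ 335  201  109   86 3802] [ 467. -198.] [223.  86.] 75.1 [0.    0.013 0.023]
scene [172 206 278 118 691] [353. -56.] [ 21. 604.] 1.8 [-0.009  0.003  0.009]
scene [540 331  16  35 251] [ 375. -519.] [45.  5.] 3.8 [-0.007  0.015  0.038]
[[ 0  0  0  0  0  0  0  0  0  0  0  0  0  0  0  0  0  0]
 [ 0  0  0  0  0  0  0  0  0  0  0  0  0  0  0  0  0  0]
 [ 0  0  0  6  5  0  0  0  0  0  0  0  0  0  0  0  0  0]
 [ 0  0  0  8  8  8  8  8  0  0  0  0  0  0  0  0  0  0]
 [ 0  0  0  8  8  8  8  8  0  0  0  0  0  0 14 18 12  8]
 [ 0  0  0  0  0  0  0  0  0  0  0  0  0  0 11 12 10  8]
 [ 0  0  0  0  0  0  0  0  6  5  0  
[... 1361 characters left out ...]
 0  0  0  0 21]
 [ 0  0  0  0  0  0  0  0  6  6  0  0  0  0  3  0  0  0]
 [ 0  0  0  0  0  0  0  0  6  6  0  0  0  0  0  0  0  0]
 [ 0  0  0  0  0  0  0  0  0  0  0  0  0  0  0  0  0  0]
 [ 0  0  0  0  0  0  0  0  0  0  0  0  0 26 28 28  0  0]
 [ 0  0  0  0  0  0  0  0  0  0  0  0 26 28 39 39  0  0]
 [ 0  0  0  0  0  0  0  0  0  0  0  0  0 27 39 39  0  0]
 [ 0  0  0  0  0  0  0  0  0  0  0  0  0  3 39 39 39  0]
 [ 0  0  0  0  0  0  0  0  0  0  0  0  0  0 11 15  7 20]
 [ 0  0  0  0  0  0  0  0  0  0  0  0  0  0  7  7  7 20]
 [ 0  0  0  0  0  0  0  0  0  0  0  0  0  0  0  0  0 11]
 [ 0  0  0  0  0  0  0  0  0  0  0  0  0  0  0  0  0  0]
 [ 0  0  0  0  0  0  0  0  0  0  0  0  0  0  0  0  0  0]]
```

```bash
python3 -m handwheel '[{"tx":-20,"ty":-16,"tz":2},{"tx":-28,"ty":-22,"tz":2},{"tx":-28,"ty":-22,"tz":2},{"tx":-28,"ty":-22,"tz":2},{"tx":-28,"ty":-22,"tz":2},{"tx":-28,"ty":-22,"tz":2},{"tx":-28,"ty":-22,"tz":2},{"tx":-28,"ty":-22,"tz":2},{"tx":-28,"ty":-22,"tz":2},{"tx":-28,"ty":-22,"tz":2},{"tx":-28,"ty":-22,"tz":2},{"tx":-28,"ty":-22,"tz":2}]' 85
python3 -m handwheel '[{"tx":-28,"ty":-22,"tz":2},{"tx":-28,"ty":-22,"tz":2},{"roll":0.117},{"roll":0.117},{"roll":0.117},{"roll":0.117},{"roll":0.117},{"roll":0.117},{"roll":0.117},{"roll":0.117},{"roll":0.117},{"roll":0.117}]'
```

```text
$[0]: bad value
$[0]: bad value
```

```bash
python3 -m handwheel '[{"tx":-20,"ty":-16,"tz":2,"roll":0}]'; python3 -m handwheel '[{"tx":-5.0,"ty":-5.0,"tz":0.0,"roll":0.0}]';python3 -m handwheel --help; python3 -m handwheel
```

```text
t: 0.18
tool_pos: [0.2328, 0.5641, 0.2288]
tool_rot: [-0.56, -3.09, -0.001]
contact_force: [0.4, -0.7, -0.2]
opening: 0.0852
grip_force: 0.0
t: 0.27
tool_pos: [0.2377, 0.5543, 0.2281]
tool_rot: [0.566, 3.09, -0.004]
contact_force: [0.4, 1.6, -0.5]
opening: 0.0858
grip_force: 0.0invalid input: not JSON, or not a number
invalid input
```

```bash
python3 -m handwheel '[{"tx":-28,"ty":-22,"tz":2,"roll":0},{"tx":-28,"ty":-22,"tz":2,"roll":0},{"tx":-28,"ty":-22,"tz":2,"roll":0},{"tx":-28,"ty":-22,"tz":2,"roll":0},{"tx":-28,"ty":-22,"tz":2,"roll":0},{"tx":-28,"ty":-22,"tz":2,"roll":0},{"tx":-28,"ty":-22,"tz":2,"roll":0},{"tx":-28,"ty":-22,"tz":2,"roll":0},{"tx":-28,"ty":-22,"tz":2,"roll":0},{"tx":-28,"ty":-22,"tz":2,"roll":0},{"tx":-28,"ty":-22,"tz":2,"roll":0},{"tx":-28,"ty":-22,"tz":2,"roll":0}]' 85
python3 -m handwheel '[{"tx":-28,"ty":-22,"tz":2,"roll":0},{"tx":-28,"ty":-22,"tz":2,"roll":0},{"tx":0,"ty":0,"tz":0,"roll":0.117},{"tx":0,"ty":0,"tz":0,"roll":0.117},{"tx":0,"ty":0,"tz":0,"roll":0.117},{"tx":0,"ty":0,"tz":0,"roll":0.117},{"tx":0,"ty":0,"tz":0,"roll":0.117},{"tx":0,"ty":0,"tz":0,"roll":0.117},{"tx":0,"ty":0,"tz":0,"roll":0.117},{"tx":0,"ty":0,"tz":0,"roll":0.117},{"tx":0,"ty":0,"tz":0,"roll":0.117},{"tx":0,"ty":0,"tz":0,"roll":0.117}]'
python3 -m handwheel '[{"tx":0,"ty":0,"tz":0,"roll":0},{"tx":0,"ty":0,"tz":0,"roll":0}]'
python3 - <<'E'
from h import *
im,P,T=cloud("wrist"); cv2.imwrite("pics/w1.png",im[:,:,::-1]); np.savez("w1.npz",im=im,P=P,T=T)
E
```

```text
t: 1.27
tool_pos: [0.4584, 0.1886, 0.2051]
tool_rot: [-0.566, -3.09, -0.001]
contact_force: [1.0, 0.3, 0.1]
opening: 0.0853
grip_force: 0.0
t: 2.27
tool_pos: [0.4945, 0.1293, 0.201]
tool_rot: [-2.184, -2.257, 0.0]
contact_force: [-0.4, -0.2, 0.4]
opening: 0.0852
grip_force: 0.0
t: 2.43
tool_pos: [0.4946, 0.1293, 0.201]
tool_rot: [-2.174, -2.267, 0.0]
contact_force: [0.4, -0.2, 0.3]
opening: 0.0845
grip_force: 0.0
```

View pics/w1.png

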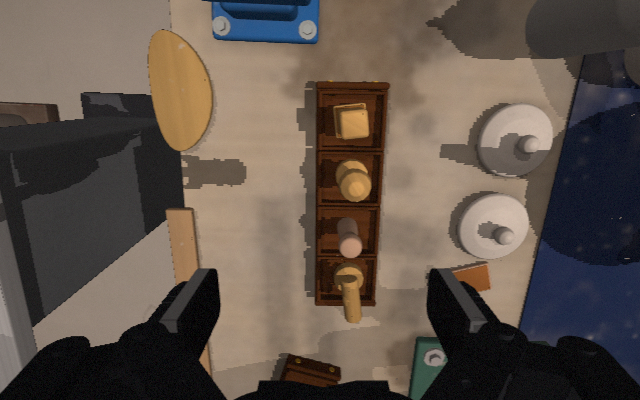

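The wrist view (up = robot's left) shows, left to right in rack A: square (352,121), knob (354,183), waisted and pinkish (349,240), bar (350,295). Reverse order puts square at y = −78, knob at −26, waisted at +26 and bar at +78 in rack B.

```bash
cat >> h.py <<'E'
def stamps(im,P,box):
    H=P[:,:,2]; i=im.astype(int); m=(H>.045)&(H<.075)&(i[:,:,0]>110)
    m&=(P[:,:,0]>box[0])&(P[:,:,0]<box[1])&(P[:,:,1]>box[2])&(P[:,:,1]<box[3])
    c,l,s,_=cv2.connectedComponentsWithStats(m.astype(np.uint8))
    for k in range(1,c):
        if s[k,4]<40: continue
        q=P[l==k]; zt=np.percentile(q[:,2],97); t=q[q[:,2]>zt-.008]
        r=cv2.minAreaRect((t[:,:2]*1000).astype(np.float32))
        print("px",s[k,:4],"ztop",zt.round(3),"c",np.round(r[0],1),"size",np.round(r[1],1),"ang",round(r[2],1),"mean",(t[:,:2].mean(0)*1000).round(1))
def racks(im,P):
    i=im.astype(int); H=P[:,:,2]; m=(i[:,:,0]<130)&(i[:,:,0]>i[:,:,2]*1.5)&(H>.009)&(H<.03)&(P[:,:,0]>.37)&(P[:,:,0]<.58)
    m8=cv2.morphologyEx(m.astype(np.uint8),cv2.MORPH_CLOSE,np.ones((9,9)))
    c,l,s,_=cv2.connectedComponentsWithStats(m8)
    for k in range(1,c):
        if s[k,4]<400: continue
        q=P[(l==k)&m]; r=cv2.minAreaRect((q[:,:2]*1000).astype(np.float32)); print("rack px",s[k],np.round(r[0],1),np.round(r[1],1),round(r[2],2),np.percentile(q[:,2],[5,50,95]).round(3))
E
python3 - <<'E'
from h import *
f=np.load("w1.npz"); im,P=f["im"],f["P"]
stamps(im,P,(.45,.58,-.05,.25)); racks(im,P)
print("bar px",P[300:318:6,351], "table",P[150,270])
for n in ["scene","side"]:
    f=np.load(n+"0.npz"); im,P,T=cloud(n,f["im"],f["d"]); print(n); stamps(im,P,(.45,.58,-.05,.25)); racks(im,P)
E
```

```text
px [340 109  29  30] ztop 0.067 c [515.4 182.4] size [21.3 21.1] ang 8.6 mean [515.4 182.6]
px [341 171  30  31] ztop 0.07 c [520.  132.8] size [23.6 23.7] ang 57.5 mean [519.6 133.9]
px [340 237  22  21] ztop 0.069 c [519.3  80.8] size [18.1 18.1] ang 66.5 mean [519.3  81.4]
px [343 279  19  44] ztop 0.067 c [523.5  27. ] size [15.  42.3] ang 10.0 mean [524.4  27.9]
rack px [  315    81    74   225 11534] [518.6 104.1] [ 62.8 222.3] 1.77 [0.012 0.014 0.024]
rack px [ 280  358   61   29 1129] [ 488.9 -105.2] [34.8 63.4] 75.52 [0.01  0.017 0.023]
bar px [[0.52285309 0.03088206 0.06721911]
 [0.52324392 0.0248524  0.0672769 ]
 [0.52373842 0.01819102 0.06649299]] table [ 4.42201304e-01  1.49505565e-01 -1.87131542e-04]
scene
px [232 141  12   7] ztop 0.068 c [515.4 184.5] size [19.1 22.2] ang 8.2 mean [514.8 184.3]
px [253 147  12   7] ztop 0.07 c [517.5 133.6] size [17.  21.5] ang 50.3 mean [517.2 133. ]
px [275 155   9   6] ztop 0.07 c [517.7  81.6] size [17.  16.2] ang 51.2 mean [518.2  81.9]
px [292 162  20   7] ztop 0.068 c [522.4  29.2] size [13.3 41.2] ang 10.7 mean [521.8  28.5]
rack px [ 222  149  100   49 2082] [517.5 105.6] [ 65.3 223.3] 2.47 [0.011 0.017 0.026]
rack px [ 336  201  108   82 3179] [ 462.6 -195.9] [221.5  64.8] 74.45 [0.01  0.014 0.023]
side
px [316 146  13  42] ztop 0.067 c [519.6  99.6] size [ 24.2 188.5] ang 2.6 mean [519.3  92.8]
rack px [ 310  157   26   49 1000] [518.5  98.9] [ 59.5 216.4] 1.33 [0.01  0.015 0.022]
rack px [ 263  223   62   87 2628] [ 464.6 -199.2] [221.9  62.9] 74.35 [0.01  0.012 0.021]
```

```bash
python3 -m handwheel '[{"tx":-20.6,"ty":4.9,"tz":10,"roll":0},{"tx":-20.6,"ty":4.9,"tz":25,"roll":0},{"tx":-20.6,"ty":4.9,"tz":25,"roll":0},{"tx":-20.6,"ty":4.9,"tz":25,"roll":0},{"tx":-20.6,"ty":4.9,"tz":10,"roll":0},{"tx":0,"ty":0,"tz":0,"roll":-0.066},{"tx":0,"ty":0,"tz":0,"roll":-0.066},{"tx":0,"ty":0,"tz":0,"roll":0},{"tx":0,"ty":0,"tz":0,"roll":0},{"tx":0,"ty":0,"tz":0,"roll":0}]' 60 35
python3 - <<'E'
from h import *
im,P,T=cloud("wrist"); cv2.imwrite("pics/w2.png",im[:,:,::-1]); np.savez("w2.npz",im=im,P=P,T=T)
stamps(im,P,(.45,.58,-.05,.25)); racks(im,P)
E
```

```text
t: 3.32
tool_pos: [0.5234, 0.0274, 0.1066]
tool_rot: [2.024, 2.403, 0.0]
contact_force: [0.1, 0.5, 0.1]
opening: 0.0601
grip_force: 0.0
px [330   0  51  57] ztop 0.07 c [520.2 132.4] size [23.5 24.4] ang 40.9 mean [519.9 132.1]
px [316 120  37  38] ztop 0.069 c [519.4  80.4] size [18.6 18.6] ang 9.2 mean [519.3  80.8]
px [311 198  28  72] ztop 0.067 c [524.1  27.4] size [15.1 41.4] ang 7.7 mean [524.7  23. ]
rack px [  271     0   135   260 18820] [518.9  74.7] [ 63.7 164.9] 2.42 [0.012 0.013 0.023]
rack px [ 236  332   61   61 2223] [ 494.9 -116.9] [52.1 46. ] 74.78 [0.011 0.014 0.023]
```

View pics/w2.png

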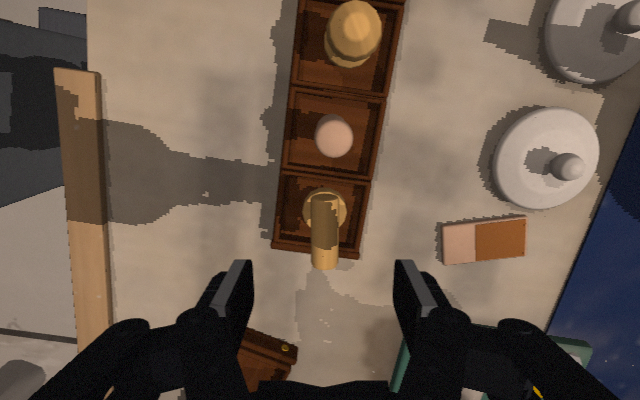

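The wrist view shows the bar stamp at (323,235) lying centred between the fingers, aligned with them. I'll descend and grip it.

```bash
python3 -m handwheel '[{"tx":0,"ty":0,"tz":15,"roll":0},{"tx":0,"ty":0,"tz":20,"roll":0},{"tx":0,"ty":0,"tz":15,"roll":0},{"tx":0,"ty":0,"tz":10,"roll":0},{"tx":0,"ty":0,"tz":8.5,"roll":0},{"tx":0,"ty":0,"tz":0,"roll":0}]' 60 35
python3 -m handwheel '[{"tx":0,"ty":0,"tz":0,"roll":0},{"tx":0,"ty":0,"tz":0,"roll":0},{"tx":0,"ty":0,"tz":0,"roll":0},{"tx":0,"ty":0,"tz":0,"roll":0},{"tx":0,"ty":0,"tz":0,"roll":0},{"tx":0,"ty":0,"tz":0,"roll":0},{"tx":0,"ty":0,"tz":0,"roll":0},{"tx":0,"ty":0,"tz":0,"roll":0},{"tx":0,"ty":0,"tz":0,"roll":0}]' 4 35
```

```text
t: 3.87
tool_pos: [0.522, 0.0275, 0.0361]
tool_rot: [-2.022, -2.401, 0.003]
contact_force: [-0.4, -0.3, -0.8]
opening: 0.06
grip_force: 0.0
t: 4.62
tool_pos: [0.5243, 0.0272, 0.039]
tool_rot: [2.023, 2.402, 0.002]
contact_force: [0.3, -0.5, 6.3]
opening: 0.015
grip_force: 34.5
```

```bash
python3 -m handwheel '[{"tx":0,"ty":0,"tz":-10,"roll":0},{"tx":0,"ty":0,"tz":-20,"roll":0},{"tx":0,"ty":0,"tz":-30,"roll":0},{"tx":0,"ty":0,"tz":-30,"roll":0},{"tx":0,"ty":0,"tz":-30,"roll":0},{"tx":0,"ty":0,"tz":-30,"roll":0},{"tx":0,"ty":0,"tz":-10,"roll":0},{"tx":0,"ty":0,"tz":0,"roll":0.11},{"tx":0,"ty":0,"tz":0,"roll":0.11},{"tx":0,"ty":0,"tz":0,"roll":0.11},{"tx":0,"ty":0,"tz":0,"roll":0.11},{"tx":0,"ty":0,"tz":0,"roll":0}]'
python3 -m handwheel '[{"tx":-14,"ty":0,"tz":0,"roll":0},{"tx":-28,"ty":1,"tz":0,"roll":0},{"tx":-28,"ty":1,"tz":0,"roll":0},{"tx":-28,"ty":1,"tz":0,"roll":0},{"tx":-28,"ty":1,"tz":0,"roll":0},{"tx":-28,"ty":1,"tz":0,"roll":0},{"tx":-28,"ty":1,"tz":0,"roll":0},{"tx":-28,"ty":1,"tz":0,"roll":0},{"tx":-14,"ty":0,"tz":0,"roll":0},{"tx":0,"ty":0,"tz":0,"roll":0},{"tx":0,"ty":0,"tz":0,"roll":0},{"tx":0,"ty":0,"tz":0,"roll":0}]'
python3 - <<'E'
from h import *
im,P,T=cloud("wrist"); cv2.imwrite("pics/w3.png",im[:,:,::-1]); np.savez("w3.npz",im=im,P=P,T=T)
racks(im,P)
E
```

```text
t: 5.62
tool_pos: [0.5225, 0.0273, 0.1966]
tool_rot: [-2.5, -1.9, 0.003]
contact_force: [-0.0, 0.4, -0.2]
opening: 0.0147
grip_force: 34.3
t: 6.62
tool_pos: [0.4703, -0.1899, 0.1973]
tool_rot: [-2.497, -1.905, 0.0]
contact_force: [-0.3, 0.1, -0.1]
opening: 0.0151
grip_force: 34.3
rack px [  281    59    76   197 11474] [ 471.  -175.8] [176.8  63.1] 75.41 [0.012 0.013 0.023]
```

View pics/w3.png

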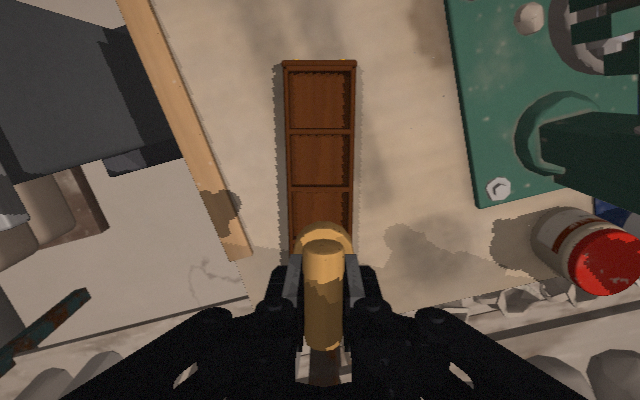

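The wrist view shows the bar held upright at (323,290) and rack B (cols 281–357, top edge at row 59) aligned with the tool. The rack centre is about (465,−198) with yaw −14.6°, which agrees with the other cameras.

```bash
python3 -m handwheel '[{"tx":14,"ty":-1,"tz":0,"roll":0},{"tx":28,"ty":-1.5,"tz":0,"roll":0},{"tx":27,"ty":-1.2,"tz":0,"roll":0},{"tx":0,"ty":0,"tz":20,"roll":0},{"tx":0,"ty":0,"tz":30,"roll":0},{"tx":0,"ty":0,"tz":30,"roll":0},{"tx":0,"ty":0,"tz":30,"roll":0},{"tx":0,"ty":0,"tz":20,"roll":0},{"tx":0,"ty":0,"tz":10,"roll":0},{"tx":0,"ty":0,"tz":7,"roll":0},{"tx":0,"ty":0,"tz":0,"roll":0},{"tx":0,"ty":0,"tz":0,"roll":0}]'

```

```text
t: 7.67
tool_pos: [0.4861, -0.1231, 0.0519]
tool_rot: [2.498, 1.904, 0.001]
contact_force: [0.2, -0.5, -0.4]
opening: 0.0144
grip_force: 34.2
```

```bash
python3 -m handwheel '[{"tx":0,"ty":0,"tz":5,"roll":0},{"tx":0,"ty":0,"tz":4,"roll":0},{"tx":0,"ty":0,"tz":2,"roll":0},{"tx":0,"ty":0,"tz":0,"roll":0},{"tx":0,"ty":0,"tz":0,"roll":0},{"tx":0,"ty":0,"tz":0,"roll":0}]'

```

```text
t: 8.17
tool_pos: [0.4854, -0.1232, 0.04]
tool_rot: [2.499, 1.903, 0.0]
contact_force: [-0.1, -1.0, -0.1]
opening: 0.0147
grip_force: 34.2
```

```bash
python3 -m handwheel '[{"tx":0,"ty":0,"tz":1,"roll":0},{"tx":0,"ty":0,"tz":0.5,"roll":0},{"tx":0,"ty":0,"tz":0,"roll":0},{"tx":0,"ty":0,"tz":0,"roll":0}]'
python3 -m handwheel '[{"tx":0,"ty":0,"tz":0,"roll":0},{"tx":0,"ty":0,"tz":0,"roll":0},{"tx":0,"ty":0,"tz":0,"roll":0},{"tx":0,"ty":0,"tz":0,"roll":0},{"tx":0,"ty":0,"tz":0,"roll":0},{"tx":0,"ty":0,"tz":0,"roll":0},{"tx":0,"ty":0,"tz":0,"roll":0}]' 60

```

```text
t: 8.5
tool_pos: [0.4856, -0.1232, 0.039]
tool_rot: [2.499, 1.903, 0.0]
contact_force: [-1.8, 0.2, 4.8]
opening: 0.0147
grip_force: 34.7
t: 9.08
tool_pos: [0.4852, -0.123, 0.0382]
tool_rot: [-2.499, -1.903, 0.0]
contact_force: [0.1, -0.0, 0.1]
opening: 0.06
grip_force: 0.0
```

```bash
python3 -m handwheel '[{"tx":0,"ty":0,"tz":-20,"roll":0},{"tx":0,"ty":0,"tz":-40,"roll":0},{"tx":0,"ty":0,"tz":-40,"roll":0},{"tx":20,"ty":-2,"tz":-10,"roll":0},{"tx":30,"ty":-3,"tz":0,"roll":0},{"tx":35,"ty":-3.5,"tz":0,"roll":0},{"tx":35,"ty":-3.5,"tz":0,"roll":0},{"tx":35,"ty":-3.5,"tz":0,"roll":0},{"tx":30,"ty":-3,"tz":0,"roll":0},{"tx":20.5,"ty":-2,"tz":0,"roll":0},{"tx":0,"ty":0,"tz":0,"roll":-0.1},{"tx":0,"ty":0,"tz":0,"roll":-0.1}]'
python3 -m handwheel '[{"tx":0,"ty":0,"tz":0,"roll":-0.1},{"tx":0,"ty":0,"tz":20,"roll":0},{"tx":0,"ty":0,"tz":20,"roll":0},{"tx":0,"ty":0,"tz":0,"roll":0},{"tx":0,"ty":0,"tz":0,"roll":0},{"tx":0,"ty":0,"tz":0,"roll":0}]'
python3 - <<'E'
from h import *
im,P,T=cloud("wrist"); stamps(im,P,(.45,.58,-.05,.25))
f=optics.get_image("scene")[0]; cv2.imwrite("pics/s1.png",f[100:300,200:460,::-1].repeat(3,0).repeat(3,1)[:600])
im,P,T=cloud("scene"); stamps(im,P,(.35,.58,-.4,.25))
E
```

```text
t: 10.08
tool_pos: [0.52, 0.082, 0.1482]
tool_rot: [-2.289, -2.152, 0.0]
contact_force: [-1.0, -0.7, 1.2]
opening: 0.0601
grip_force: 0.0
t: 10.58
tool_pos: [0.5206, 0.0805, 0.1091]
tool_rot: [2.186, 2.255, 0.001]
contact_force: [-1.3, -0.0, 0.3]
opening: 0.0599
grip_force: 0.0
px [295   8  49  52] ztop 0.067 c [515.2 182.3] size [22.  21.2] ang 8.7 mean [515.6 182.3]
px [303 114  48  48] ztop 0.07 c [520.1 132.7] size [24.2 24.1] ang 2.1 mean [520.  133.3]
px [308 220  24  20] ztop 0.069 c [518.   83.3] size [12.7 10.9] ang 1.1 mean [517.3  84.1]
px [232 141  12   8] ztop 0.068 c [515.  184.5] size [20.7 21.4] ang 11.6 mean [514.  183.9]
px [253 147  12   8] ztop 0.07 c [518.4 132.8] size [21.2 20.9] ang 59.1 mean [516.9 132.8]
px [350 196  20  12] ztop 0.068 c [ 485.7 -121.6] size [41.3 11.9] ang 74.0 mean [ 485. -121.]
```

View pics/s1.png

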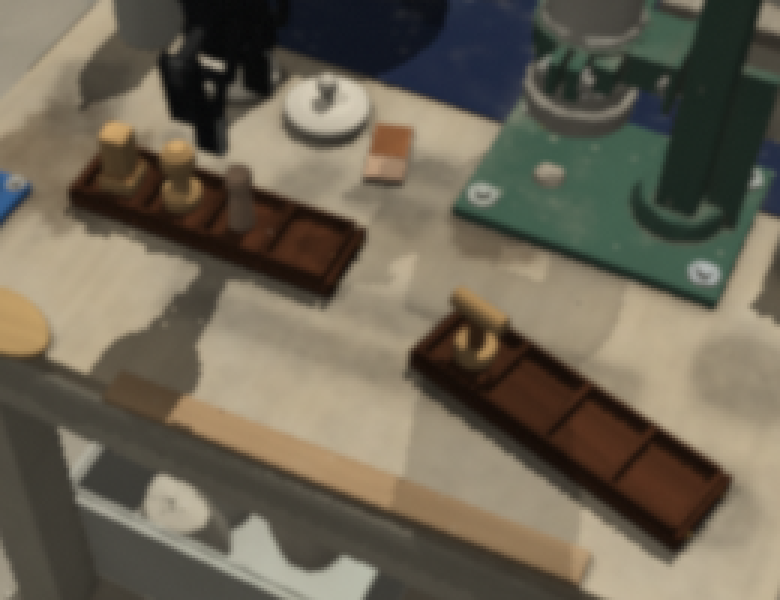

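The enlarged scene view shows the bar stamp upright in the left-end compartment of rack B at (478,330). The waisted stamp at (240,195) has its waist around mid height. I'll grip it just above the waist.

```bash
python3 -m handwheel '[{"tx":0,"ty":-1,"tz":15,"roll":0},{"tx":0,"ty":0,"tz":25,"roll":0},{"tx":0,"ty":0,"tz":20,"roll":0},{"tx":0,"ty":0,"tz":14,"roll":0},{"tx":0,"ty":0,"tz":8,"roll":0},{"tx":0,"ty":0,"tz":0,"roll":0},{"tx":0,"ty":0,"tz":0,"roll":0}]' 60 35
python3 -m handwheel '[{"tx":0,"ty":0,"tz":0,"roll":0},{"tx":0,"ty":0,"tz":0,"roll":0},{"tx":0,"ty":0,"tz":0,"roll":0},{"tx":0,"ty":0,"tz":0,"roll":0},{"tx":0,"ty":0,"tz":0,"roll":0},{"tx":0,"ty":0,"tz":0,"roll":0},{"tx":0,"ty":0,"tz":0,"roll":0},{"tx":0,"ty":0,"tz":0,"roll":0},{"tx":0,"ty":0,"tz":0,"roll":0}]' 4 35
```

```text
t: 11.32
tool_pos: [0.5196, 0.0805, 0.027]
tool_rot: [2.186, 2.255, 0.001]
contact_force: [1.0, 0.3, 0.6]
opening: 0.0602
grip_force: 0.0
t: 12.07
tool_pos: [0.5201, 0.0805, 0.0275]
tool_rot: [2.186, 2.255, 0.002]
contact_force: [-0.8, -0.5, 6.5]
opening: 0.02
grip_force: 34.2
```

```bash
python3 -m handwheel '[{"tx":0,"ty":0,"tz":-5,"roll":0},{"tx":0,"ty":0,"tz":-10,"roll":0},{"tx":0,"ty":0,"tz":-20,"roll":0},{"tx":0,"ty":0,"tz":-30,"roll":0},{"tx":0,"ty":0,"tz":-30,"roll":0},{"tx":0,"ty":0,"tz":-20,"roll":0},{"tx":0,"ty":0,"tz":-10,"roll":0},{"tx":0,"ty":0,"tz":0,"roll":0}]'
python3 - <<'E'
from h import *
a=optics.get_image("wrist")[0][180:380,220:420,::-1]; b=optics.get_image("scene")[0][110:210,230:330,::-1].repeat(2,0).repeat(2,1)
cv2.imwrite("pics/w4.png",np.hstack([a,b]).repeat(2,0).repeat(2,1))
E
```

```text
t: 12.73
tool_pos: [0.5208, 0.0805, 0.1547]
tool_rot: [2.184, 2.253, 0.006]
contact_force: [-0.1, -0.2, 0.0]
opening: 0.0199
grip_force: 34.2
```

View pics/w4.png

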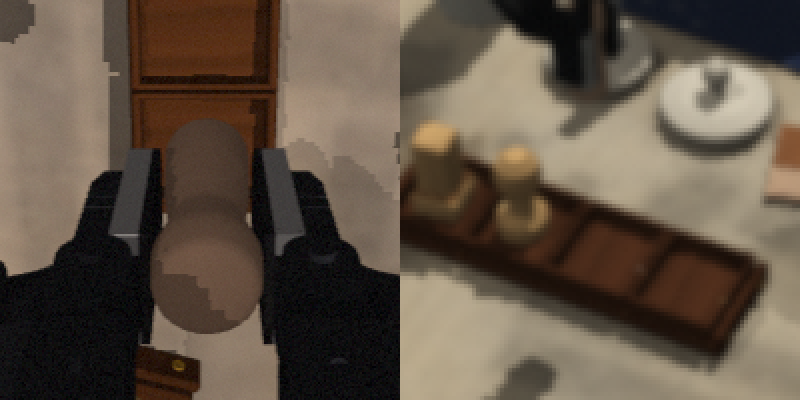

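The wrist crop shows the waisted stamp held by its head at (207,270) with the foot rim above it at row 120. That is image row 240, and upright predicts 237, so it hangs straight. The scene crop shows its pocket empty.

```bash
python3 -m handwheel '[{"tx":0,"ty":0,"tz":0,"roll":0.097},{"tx":0,"ty":0,"tz":0,"roll":0.097},{"tx":0,"ty":0,"tz":0,"roll":0.097},{"tx":-15,"ty":1,"tz":0,"roll":0},{"tx":-28.5,"ty":1.9,"tz":0,"roll":0},{"tx":-28.5,"ty":1.9,"tz":0,"roll":0},{"tx":-28.5,"ty":1.9,"tz":0,"roll":0},{"tx":-28.5,"ty":1.9,"tz":0,"roll":0},{"tx":-28.5,"ty":1.9,"tz":0,"roll":0},{"tx":-28.5,"ty":1.9,"tz":0,"roll":0},{"tx":-28.5,"ty":1.9,"tz":0,"roll":0},{"tx":-28.5,"ty":1.9,"tz":0,"roll":0}]'
python3 -m handwheel '[{"tx":-14,"ty":1,"tz":0,"roll":0},{"tx":0,"ty":0,"tz":20,"roll":0},{"tx":0,"ty":0,"tz":30,"roll":0},{"tx":0,"ty":0,"tz":30,"roll":0},{"tx":0,"ty":0,"tz":20,"roll":0},{"tx":0,"ty":0,"tz":14,"roll":0},{"tx":0,"ty":0,"tz":6,"roll":0},{"tx":0,"ty":0,"tz":0,"roll":0},{"tx":0,"ty":0,"tz":0,"roll":0}]'
```

```text
t: 13.83
tool_pos: [0.4703, -0.1591, 0.1485]
tool_rot: [-2.487, -1.912, 0.003]
contact_force: [0.7, -0.4, -0.5]
opening: 0.02
grip_force: 34.2
t: 14.58
tool_pos: [0.4685, -0.1717, 0.0297]
tool_rot: [-2.488, -1.913, 0.002]
contact_force: [-0.1, 0.3, 0.6]
opening: 0.02
grip_force: 34.5
```

```bash
python3 -m handwheel '[{"tx":0,"ty":3,"tz":1,"roll":0},{"tx":0,"ty":0,"tz":1,"roll":0},{"tx":0,"ty":0,"tz":0.5,"roll":0},{"tx":0,"ty":0,"tz":0,"roll":0},{"tx":0,"ty":0,"tz":0,"roll":0}]'
python3 -m handwheel '[{"tx":0,"ty":0,"tz":0,"roll":0},{"tx":0,"ty":0,"tz":0,"roll":0},{"tx":0,"ty":0,"tz":0,"roll":0},{"tx":0,"ty":0,"tz":0,"roll":0},{"tx":0,"ty":0,"tz":0,"roll":0},{"tx":0,"ty":0,"tz":0,"roll":0},{"tx":0,"ty":0,"tz":0,"roll":0}]' 60

```

```text
t: 15.0
tool_pos: [0.4725, -0.173, 0.0288]
tool_rot: [-2.491, -1.915, 0.0]
contact_force: [-0.1, 0.9, -0.1]
opening: 0.0198
grip_force: 34.5
t: 15.58
tool_pos: [0.4726, -0.1731, 0.0288]
tool_rot: [2.491, 1.915, -0.0]
contact_force: [0.6, 0.4, -1.1]
opening: 0.06
grip_force: 0.0
```

```bash
python3 -m handwheel '[{"tx":0,"ty":0,"tz":-20,"roll":0},{"tx":0,"ty":0,"tz":-40,"roll":0},{"tx":0,"ty":0,"tz":-40,"roll":0},{"tx":20,"ty":-2,"tz":-10,"roll":0},{"tx":34,"ty":-3.7,"tz":0,"roll":0},{"tx":36,"ty":-3.9,"tz":0,"roll":0},{"tx":36,"ty":-3.9,"tz":0,"roll":0},{"tx":36,"ty":-3.9,"tz":0,"roll":0},{"tx":36,"ty":-3.9,"tz":0,"roll":0},{"tx":36,"ty":-3.9,"tz":0,"roll":0},{"tx":36,"ty":-3.9,"tz":0,"roll":0},{"tx":25,"ty":-2.5,"tz":0,"roll":0}]'
python3 -m handwheel '[{"tx":12.5,"ty":-1.2,"tz":0,"roll":0},{"tx":0,"ty":0,"tz":0,"roll":-0.1},{"tx":0,"ty":0,"tz":0,"roll":-0.1},{"tx":0,"ty":0,"tz":0,"roll":-0.095},{"tx":0,"ty":0,"tz":15,"roll":0},{"tx":0,"ty":0,"tz":15,"roll":0},{"tx":0,"ty":0,"tz":0,"roll":0},{"tx":0,"ty":0,"tz":0,"roll":0},{"tx":0,"ty":0,"tz":0,"roll":0}]'
python3 - <<'E'
from h import *
im,P,T=cloud("wrist"); stamps(im,P,(.45,.58,-.05,.25))
im,P,T=cloud("scene"); stamps(im,P,(.35,.58,-.4,.25))
im=optics.get_image("side")[0]; cv2.imwrite("pics/sd1.png",im[140:320,240:390,::-1].repeat(3,0).repeat(3,1))
E
```

```text
t: 16.58
tool_pos: [0.5178, 0.123, 0.1389]
tool_rot: [-2.489, -1.917, -0.001]
contact_force: [0.3, -0.9, -0.2]
opening: 0.0599
grip_force: 0.0
t: 17.33
tool_pos: [0.5203, 0.1322, 0.1094]
tool_rot: [2.182, 2.259, 0.001]
contact_force: [-0.2, 0.6, 0.8]
opening: 0.0599
grip_force: 0.0
px [297 120  43  44] ztop 0.067 c [515.6 182.4] size [21.1 21.5] ang 8.4 mean [515.6 182.8]
px [305 207  42  41] ztop 0.07 c [521.9 135.7] size [17.6 23.9] ang 60.6 mean [521.2 136.7]
px [232 141  12   8] ztop 0.068 c [514.8 184.3] size [22.8 20.8] ang 10.4 mean [514.  183.9]
px [350 196  20  13] ztop 0.068 c [ 485.6 -121.3] size [40.1 13.4] ang 76.6 mean [ 484.5 -122.2]
px [376 212  10   7] ztop 0.069 c [ 471.8 -171.2] size [15.4 17.4] ang 46.1 mean [ 471.4 -170.7]
```

View pics/sd1.png

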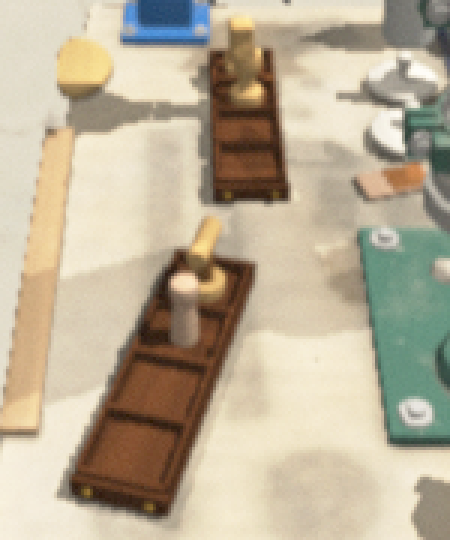

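The side view shows the bar (205,255) and waisted (185,310) stamps upright in the two left compartments of rack B. The pockets they came from are empty. Next is the knob, gripped at its equator.

```bash
python3 -m handwheel '[{"tx":0,"ty":0,"tz":15,"roll":0},{"tx":0,"ty":0,"tz":25,"roll":0},{"tx":0,"ty":0,"tz":20,"roll":0},{"tx":0,"ty":0,"tz":10,"roll":0},{"tx":0,"ty":0,"tz":5.5,"roll":0},{"tx":0,"ty":0,"tz":0,"roll":0},{"tx":0,"ty":0,"tz":0,"roll":0}]' 60 35
python3 -m handwheel '[{"tx":0,"ty":0,"tz":0,"roll":0},{"tx":0,"ty":0,"tz":0,"roll":0},{"tx":0,"ty":0,"tz":0,"roll":0},{"tx":0,"ty":0,"tz":0,"roll":0},{"tx":0,"ty":0,"tz":0,"roll":0},{"tx":0,"ty":0,"tz":0,"roll":0},{"tx":0,"ty":0,"tz":0,"roll":0},{"tx":0,"ty":0,"tz":0,"roll":0},{"tx":0,"ty":0,"tz":0,"roll":0}]' 10 35
python3 -m handwheel '[{"tx":0,"ty":0,"tz":-5,"roll":0},{"tx":0,"ty":0,"tz":-10,"roll":0},{"tx":0,"ty":0,"tz":-20,"roll":0},{"tx":0,"ty":0,"tz":-30,"roll":0},{"tx":0,"ty":0,"tz":-30,"roll":0},{"tx":0,"ty":0,"tz":-20,"roll":0},{"tx":0,"ty":0,"tz":-10,"roll":0},{"tx":0,"ty":0,"tz":0,"roll":0}]'
python3 - <<'E'
from h import *
cv2.imwrite("pics/w5.png",optics.get_image("wrist")[0][180:380,220:420,::-1].repeat(2,0).repeat(2,1))
E
```

```text
t: 18.07
tool_pos: [0.5207, 0.1326, 0.0342]
tool_rot: [2.182, 2.259, 0.002]
contact_force: [0.1, 0.4, 0.0]
opening: 0.0599
grip_force: 0.0
t: 18.82
tool_pos: [0.5209, 0.1327, 0.0347]
tool_rot: [2.181, 2.259, 0.002]
contact_force: [-2.2, -1.0, 5.3]
opening: 0.0256
grip_force: 34.3
t: 19.48
tool_pos: [0.5217, 0.1327, 0.1619]
tool_rot: [2.179, 2.257, 0.007]
contact_force: [0.4, -0.6, -0.9]
opening: 0.0252
grip_force: 34.4
```

View pics/w5.png

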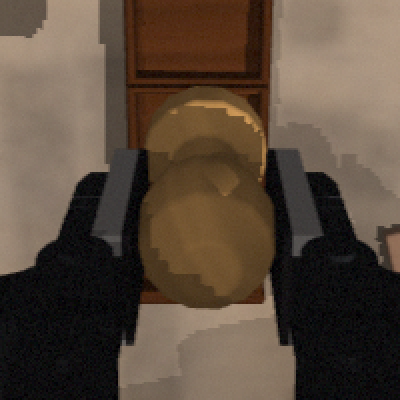

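The wrist crop shows the knob held centrally at (207,230). The foot's far rim is at row 85, image row 222, where upright predicts 223, so it hangs straight.

```bash
python3 -m handwheel '[{"tx":0,"ty":0,"tz":0,"roll":0.097},{"tx":0,"ty":0,"tz":0,"roll":0.097},{"tx":0,"ty":0,"tz":0,"roll":0.097},{"tx":-15,"ty":1.2,"tz":0,"roll":0},{"tx":-33,"ty":2.8,"tz":0,"roll":0},{"tx":-33,"ty":2.8,"tz":0,"roll":0},{"tx":-33,"ty":2.8,"tz":0,"roll":0},{"tx":-33,"ty":2.8,"tz":0,"roll":0},{"tx":-33,"ty":2.8,"tz":0,"roll":0},{"tx":-33,"ty":2.8,"tz":0,"roll":0},{"tx":-33,"ty":2.8,"tz":0,"roll":0},{"tx":-33,"ty":2.8,"tz":0,"roll":0}]'
python3 -m handwheel '[{"tx":-33,"ty":2.8,"tz":0,"roll":0},{"tx":-33,"ty":2.8,"tz":0,"roll":0},{"tx":-15,"ty":1.2,"tz":0,"roll":0},{"tx":0,"ty":0,"tz":0,"roll":0},{"tx":0,"ty":0,"tz":20,"roll":0},{"tx":0,"ty":0,"tz":30,"roll":0},{"tx":0,"ty":0,"tz":25,"roll":0},{"tx":0,"ty":0,"tz":15,"roll":0},{"tx":0,"ty":0,"tz":10,"roll":0},{"tx":0,"ty":0,"tz":0,"roll":0},{"tx":0,"ty":0,"tz":0,"roll":0}]'
```

```text
t: 20.53
tool_pos: [0.4701, -0.1442, 0.1556]
tool_rot: [-2.484, -1.917, 0.003]
contact_force: [0.4, 0.1, -0.5]
opening: 0.0252
grip_force: 34.4
t: 21.45
tool_pos: [0.4577, -0.2225, 0.0574]
tool_rot: [-2.485, -1.919, 0.001]
contact_force: [-0.3, 0.4, -0.2]
opening: 0.0255
grip_force: 34.4
```

```bash
python3 -m handwheel '[{"tx":0,"ty":1,"tz":8,"roll":0},{"tx":0,"ty":0,"tz":8,"roll":0},{"tx":0,"ty":0,"tz":4,"roll":0},{"tx":0,"ty":0,"tz":1.5,"roll":0},{"tx":0,"ty":0,"tz":0.5,"roll":0},{"tx":0,"ty":0,"tz":0,"roll":0},{"tx":0,"ty":0,"tz":0,"roll":0}]'
python3 -m handwheel '[{"tx":0,"ty":0,"tz":0,"roll":0},{"tx":0,"ty":0,"tz":0,"roll":0},{"tx":0,"ty":0,"tz":0,"roll":0},{"tx":0,"ty":0,"tz":0,"roll":0},{"tx":0,"ty":0,"tz":0,"roll":0},{"tx":0,"ty":0,"tz":0,"roll":0},{"tx":0,"ty":0,"tz":0,"roll":0}]' 60

```

```text
t: 22.03
tool_pos: [0.4593, -0.2239, 0.0366]
tool_rot: [2.486, 1.919, 0.0]
contact_force: [-0.7, -0.7, 0.8]
opening: 0.0257
grip_force: 34.4
t: 22.62
tool_pos: [0.4592, -0.2237, 0.0363]
tool_rot: [2.487, 1.92, 0.0]
contact_force: [-0.1, 0.1, 0.8]
opening: 0.06
grip_force: 0.0
```

```bash
python3 -m handwheel '[{"tx":0,"ty":0,"tz":-20,"roll":0},{"tx":0,"ty":0,"tz":-40,"roll":0},{"tx":0,"ty":0,"tz":-40,"roll":0},{"tx":17,"ty":-2,"tz":-5,"roll":0},{"tx":34,"ty":-4,"tz":0,"roll":0},{"tx":34,"ty":-4,"tz":0,"roll":0},{"tx":34,"ty":-4,"tz":0,"roll":0},{"tx":34,"ty":-4,"tz":0,"roll":0},{"tx":34,"ty":-4,"tz":0,"roll":0},{"tx":34,"ty":-4,"tz":0,"roll":0},{"tx":34,"ty":-4,"tz":0,"roll":0},{"tx":34,"ty":-4,"tz":0,"roll":0}]'
python3 -m handwheel '[{"tx":34,"ty":-4,"tz":0,"roll":0},{"tx":34,"ty":-4,"tz":0,"roll":0},{"tx":34,"ty":-4,"tz":0,"roll":0},{"tx":16,"ty":-2,"tz":0,"roll":0},{"tx":0,"ty":0,"tz":0,"roll":-0.1},{"tx":0,"ty":0,"tz":0,"roll":-0.1},{"tx":0,"ty":0,"tz":0,"roll":-0.1},{"tx":0,"ty":0,"tz":0,"roll":-0.105},{"tx":0,"ty":0,"tz":15,"roll":0},{"tx":0,"ty":0,"tz":15,"roll":0},{"tx":0,"ty":0,"tz":0,"roll":0},{"tx":0,"ty":0,"tz":0,"roll":0}]'
python3 - <<'E'
from h import *
im,P,T=cloud("wrist"); stamps(im,P,(.45,.58,-.05,.25)); cv2.imwrite("pics/w6.png",im[:,:,::-1])
im,P,T=cloud("scene"); stamps(im,P,(.35,.58,-.4,.25))
E
```

```text
t: 23.62
tool_pos: [0.4993, 0.0662, 0.1414]
tool_rot: [2.487, 1.92, 0.001]
contact_force: [0.2, -0.7, 0.5]
opening: 0.0598
grip_force: 0.0
t: 24.62
tool_pos: [0.5149, 0.182, 0.1103]
tool_rot: [-2.049, -2.38, 0.003]
contact_force: [0.6, 0.1, 0.0]
opening: 0.0602
grip_force: 0.0
px [308 210  37  39] ztop 0.067 c [515.7 182.6] size [20.7 21.4] ang 9.4 mean [516.4 183.9]
px [349 196  21  14] ztop 0.068 c [ 484.4 -121.4] size [43.1 14.5] ang 78.7 mean [ 483.7 -121.2]
px [376 212  10   7] ztop 0.069 c [ 471.1 -171.5] size [15.4 17.7] ang 22.3 mean [ 471. -171.]
px [397 226  12  10] ztop 0.07 c [ 458.7 -221.4] size [22.8 21.2] ang 19.6 mean [ 456.3 -222. ]
```

View pics/w6.png

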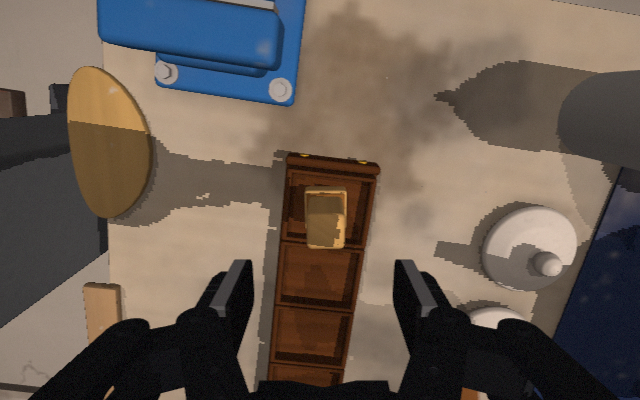

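The wrist view shows the square stamp at (326,218) centred between the fingers with its sides along the closing line. The vise is well clear.

```bash
python3 -m handwheel '[{"tx":0,"ty":0.5,"tz":15,"roll":0},{"tx":0,"ty":0,"tz":25,"roll":0},{"tx":0,"ty":0,"tz":20,"roll":0},{"tx":0,"ty":0,"tz":11,"roll":0},{"tx":0,"ty":0,"tz":6,"roll":0},{"tx":0,"ty":0,"tz":0,"roll":0},{"tx":0,"ty":0,"tz":0,"roll":0}]' 60 35
python3 -m handwheel '[{"tx":0,"ty":0,"tz":0,"roll":0},{"tx":0,"ty":0,"tz":0,"roll":0},{"tx":0,"ty":0,"tz":0,"roll":0},{"tx":0,"ty":0,"tz":0,"roll":0},{"tx":0,"ty":0,"tz":0,"roll":0},{"tx":0,"ty":0,"tz":0,"roll":0},{"tx":0,"ty":0,"tz":0,"roll":0},{"tx":0,"ty":0,"tz":0,"roll":0},{"tx":0,"ty":0,"tz":0,"roll":0}]' 10 35
python3 -m handwheel '[{"tx":0,"ty":0,"tz":-5,"roll":0},{"tx":0,"ty":0,"tz":-10,"roll":0},{"tx":0,"ty":0,"tz":-20,"roll":0},{"tx":0,"ty":0,"tz":-30,"roll":0},{"tx":0,"ty":0,"tz":-30,"roll":0},{"tx":0,"ty":0,"tz":-20,"roll":0},{"tx":0,"ty":0,"tz":-10,"roll":0},{"tx":0,"ty":0,"tz":0,"roll":0}]'
```

```text
t: 25.3
tool_pos: [0.517, 0.1824, 0.0353]
tool_rot: [2.049, 2.38, 0.002]
contact_force: [0.7, 0.3, 0.2]
opening: 0.0602
grip_force: 0.0
t: 26.05
tool_pos: [0.5172, 0.1825, 0.0355]
tool_rot: [2.049, 2.38, 0.003]
contact_force: [0.1, 0.6, 5.6]
opening: 0.0212
grip_force: 35.1
t: 26.72
tool_pos: [0.5178, 0.1826, 0.1627]
tool_rot: [2.048, 2.378, 0.007]
contact_force: [0.7, 0.5, 0.1]
opening: 0.0216
grip_force: 34.3
```

```bash
python3 -m handwheel '[{"tx":0,"ty":0,"tz":0,"roll":0.1},{"tx":0,"ty":0,"tz":0,"roll":0.1},{"tx":0,"ty":0,"tz":0,"roll":0.1},{"tx":0,"ty":0,"tz":0,"roll":0.105},{"tx":-16,"ty":1.5,"tz":0,"roll":0},{"tx":-33,"ty":3.3,"tz":0,"roll":0},{"tx":-33,"ty":3.3,"tz":0,"roll":0},{"tx":-33,"ty":3.3,"tz":0,"roll":0},{"tx":-33,"ty":3.3,"tz":0,"roll":0},{"tx":-33,"ty":3.3,"tz":0,"roll":0},{"tx":-33,"ty":3.3,"tz":0,"roll":0},{"tx":-33,"ty":3.3,"tz":0,"roll":0}]'
python3 -m handwheel '[{"tx":-33,"ty":3.3,"tz":0,"roll":0},{"tx":-33,"ty":3.3,"tz":0,"roll":0},{"tx":-33,"ty":3.3,"tz":0,"roll":0},{"tx":-33,"ty":3.3,"tz":0,"roll":0},{"tx":-33,"ty":3.3,"tz":0,"roll":0},{"tx":-33,"ty":3.3,"tz":0,"roll":0},{"tx":-14,"ty":1.5,"tz":0,"roll":0},{"tx":0,"ty":0,"tz":0,"roll":0},{"tx":0,"ty":0,"tz":25,"roll":0},{"tx":0,"ty":0,"tz":35,"roll":0},{"tx":0,"ty":0,"tz":20,"roll":0},{"tx":0,"ty":0,"tz":0,"roll":0}]'
```

```text
t: 27.72
tool_pos: [0.4756, -0.064, 0.157]
tool_rot: [-2.484, -1.918, 0.003]
contact_force: [0.1, 0.8, 0.0]
opening: 0.0213
grip_force: 34.3
t: 28.72
tool_pos: [0.4407, -0.2688, 0.0725]
tool_rot: [-2.476, -1.913, 0.004]
contact_force: [-1.7, 1.1, -1.0]
opening: 0.0217
grip_force: 34.4
```

```bash
python3 -m handwheel '[{"tx":0,"ty":0,"tz":8,"roll":0},{"tx":0,"ty":0,"tz":8,"roll":0},{"tx":0,"ty":0,"tz":0,"roll":0},{"tx":0,"ty":0,"tz":0,"roll":0},{"tx":0,"ty":0,"tz":0,"roll":0}]'
```

```text
t: 29.13
tool_pos: [0.4452, -0.2738, 0.0645]
tool_rot: [2.485, 1.919, 0.001]
contact_force: [-0.5, 0.0, -1.8]
opening: 0.0216
grip_force: 34.4
```

Position is good; lower by 28 mm to TCP z ≈ 36.5 and release.

```bash
python3 -m handwheel '[{"tx":0,"ty":0,"tz":9,"roll":0},{"tx":0,"ty":0,"tz":9,"roll":0},{"tx":0,"ty":0,"tz":6,"roll":0},{"tx":0,"ty":0,"tz":3,"roll":0},{"tx":0,"ty":0,"tz":1,"roll":0},{"tx":0,"ty":0,"tz":0,"roll":0},{"tx":0,"ty":0,"tz":0,"roll":0}]'
python3 -m handwheel '[{"tx":0,"ty":0,"tz":0,"roll":0},{"tx":0,"ty":0,"tz":0,"roll":0},{"tx":0,"ty":0,"tz":0,"roll":0},{"tx":0,"ty":0,"tz":0,"roll":0},{"tx":0,"ty":0,"tz":0,"roll":0},{"tx":0,"ty":0,"tz":0,"roll":0},{"tx":0,"ty":0,"tz":0,"roll":0}]' 60
python3 -m handwheel '[{"tx":0,"ty":0,"tz":-15,"roll":0},{"tx":0,"ty":0,"tz":-30,"roll":0},{"tx":0,"ty":0,"tz":-40,"roll":0},{"tx":0,"ty":0,"tz":-40,"roll":0},{"tx":0,"ty":0,"tz":-40,"roll":0},{"tx":10,"ty":0,"tz":-20,"roll":0},{"tx":25,"ty":0,"tz":0,"roll":0},{"tx":25,"ty":0,"tz":0,"roll":0},{"tx":0,"ty":0,"tz":0,"roll":0},{"tx":0,"ty":0,"tz":0,"roll":0},{"tx":0,"ty":0,"tz":0,"roll":0}]'
python3 - <<'E'
from h import *
im,P,T=cloud("wrist"); cv2.imwrite("pics/w7.png",im[:,:,::-1]); stamps(im,P,(.35,.58,-.4,.25)); racks(im,P)
E
```

```text
t: 29.72
tool_pos: [0.4443, -0.2734, 0.0355]
tool_rot: [-2.486, -1.919, 0.0]
contact_force: [-2.0, 2.4, 5.1]
opening: 0.0213
grip_force: 35.0
t: 30.3
tool_pos: [0.4444, -0.2734, 0.0352]
tool_rot: [-2.487, -1.92, 0.0]
contact_force: [-0.6, 0.7, 0.4]
opening: 0.06
grip_force: 0.0
t: 31.22
tool_pos: [0.4595, -0.2155, 0.2201]
tool_rot: [-2.487, -1.92, 0.001]
contact_force: [0.5, 0.0, -0.1]
opening: 0.0599
grip_force: 0.0
px [315  36  21  57] ztop 0.067 c [ 485.3 -123.2] size [41.  15.1] ang 75.4 mean [ 485.8 -123.3]
px [315 120  23  24] ztop 0.069 c [ 472.8 -173.1] size [18.5 18.2] ang 76.7 mean [ 472.6 -172.8]
px [311 176  30  31] ztop 0.069 c [ 458.7 -223.3] size [23.3 23.8] ang 30.5 mean [ 459.  -222.5]
px [312 232  23  27] ztop 0.067 c [ 444.3 -272.7] size [20.7 19.9] ang 75.6 mean [ 444.7 -272.3]
rack px [  288    27    73   232 11195] [ 463.9 -197.3] [222.7  63.3] 74.88 [0.012 0.013 0.024]
```

View pics/w7.png

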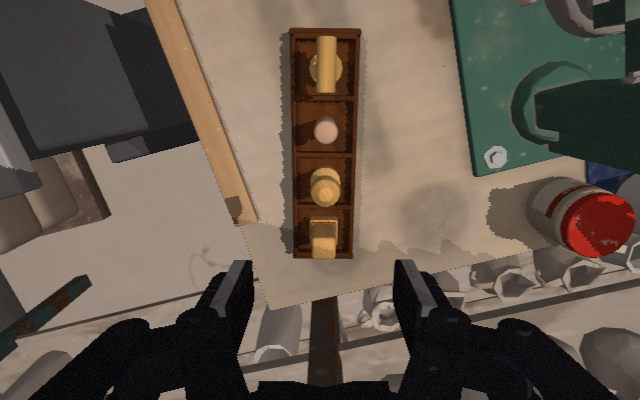

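The wrist view shows all four stamps upright in rack B, left to right: bar (326,65), waisted (326,130), knob (326,187), square (323,240). The top heights match upright stamps, and each sits within about 2 mm of its compartment centre.

```bash
python3 -c "
from station import ctrl
print(ctrl.finish_job())"
```

```text
the job is handed in; nothing more can be done
None
```

All four stamps stand upright and released in rack B in reverse order (from the left: bar, waisted, knob, square), and the job was handed in at about 31 s; no verdict came back.

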